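Hold down the recessed reset of the cutting press

TASK

The leather-cutting press needs a reset: of the three wooden-handled tools on the rack, lift the one with the thin straight steel pin up and off its hook, put its tip down through the steel-collared round aperture in the top of the grey control box, and push the recessed button inside all the way down, without forcing it. Finish while still gripping the tool and holding the button down. Leave the big start button unpressed, the other two tools hanging, and everything else on the table where it is.

Things in the scene. Friction and masses are not known exactly. Their poses are not given: they have to be found in the camera images.
- pin: Reset pin tool, about 90 g: a round steel pin 8 mm in diameter, 75 mm long (top 10 mm: brass ferrule 16 mm in diameter), below a light wooden handle 30 mm wide (its y), 16 mm thick (its x), 78 mm high. Origin: lower end of the pin; z up the pin. It hangs upright by its eye on one of the rack's three hooks (which one varies); its -x is the way the hook points, away from the rack's bar.
- pin_tip (a point): The lower end of the steel pin (the same point as the origin of pin).
- pin_grip (a point): On the handle's axis, 120 mm above the pin's lower end, 25 mm below the top of the eye: a good point to grip from above, fingers closing along the tool's y over its 30 mm width, the hook arm passing between them.
- pin_eye (a point): Top of the hanging eye, 145 mm above the pin's lower end, resting on the hook at the start. The eye goes through the handle along x, 18 mm wide (y), 30 mm high; 8 mm of wood above it, 6 mm at each side, 40 mm of solid handle below.
- rack: Fixed tool rack, yaw varies: base plate 80 (x) x 340 (y) x 12 mm, two posts at y = +-155 mm, a wooden bar along y at 192 to 222 mm height, and three steel hooks pointing to its -x at y = -100, 0, +100 mm. Origin: underside of the base, its centre, under the bar.
- hook_mid (a point): Top of the middle hook's arm where a tool hangs: 215 mm high, 90 mm to -x of the rack's origin. All hooks: level arms 8 mm thick, ending 18 to 22 mm further to -x in an upturn reaching 225 mm height. To take a tool off, raise it 10 to 22 mm (15 is good), then draw it 40 mm or more to the rack's -x.
- burnisher: Another hanging tool, same handle, but with a thick wooden rod 26 mm in diameter below (too thick for the aperture). Origin: its lower end, 145 mm below the top of its eye. To be left hanging.
- spreader: Another hanging tool, same handle, but with a flat steel blade 44 mm wide, 4 mm thick below (too wide for the aperture). Origin: its lower end, 145 mm below the top of its eye. To be left hanging.
- panel: Fixed grey control box, 120 (x) x 170 (y) x 90 (z) mm, flat on the table, standing to the right of the rack. Origin: centre of its underside. On its top: the aperture at x = -10, y = +40 mm and the big start button at x = 0, y = -40 mm. Yaw varies.
- aperture (a point): Centre of the mouth of the aperture, at the top of a flat steel collar (outer diameter 34 mm, 3 mm high) on the box's top, 93 mm above the table. The collar's hole is 20 mm in diameter; the straight vertical well below it is 18 mm in diameter. z up.
- reset_top (a point): Centre of the top face of the recessed round button (16 mm in diameter) at the bottom of the well; 43 mm below the aperture's mouth when not pressed (50 mm above the table). It moves down with the button.
- reset (a joint): Travel of the recessed button in m: 0 released, 0.006 fully down. It is sprung: about 1.8 N starts it and about 5.4 N holds it fully down; it springs back when let go.
- start (a joint): Travel of the big start button in m: 0 released, 0.006 fully down (8 N). To be left unpressed.
- start_button (a point): Foot of the big start button on the box's top: a grey cap 40 mm in diameter on a black housing 56 mm in diameter, standing 22 mm above the box.
- spool: Loose white thread spool, 44 mm in diameter, 50 mm high, upright; origin under its centre.
- can: Loose metal can, 80 mm in diameter, 100 mm high; origin under its centre.
- mallet: Loose wooden mallet, 220 mm long, lying flat; origin under it.
- die: Loose steel cutting die, a four-sided open outline about 90 x 65 mm, 32 mm high; origin under its centre.
- pot: Loose white ceramic pot, 80 mm in diameter, 90 mm high; origin under its centre.
- wax: Loose dark block, 70 x 45 x 25 mm; origin under its centre.
Things that resemble listed ones, but are neither listed nor needed, are in the scene too. Leave any green or orange look-alike of the pin alone.

How it is judged:
On the way, in this order (a step that is already met when the one before it is completed fails the run):
1. the reset pin tool is off its hook, carried by the gripper alone (distance of pin from where it was at the start of the episode above 0.05 m and contact force between the fingers and pin above 1 N and contact force between pin and rack below 0.1 N and value of joint reset below 0.001 m), for 0.2 s.
2. the pin, held by the gripper, pushes the recessed button down through the aperture (value of joint reset above 0.004 m and contact force between pin and reset above 1.5 N and contact force between the fingers and pin above 1 N and horizontal distance between pin_tip and aperture below 0.009 m and z of pin_tip in the frame of aperture below -0.03 m), for 0.3 s.
At the end, for the whole second after the job is handed in: Pin tool gripped (over 1 N), within 0.35 rad of upright, tip within 9 mm of the aperture axis and 30 mm or more below its mouth, pressing the recessed button (over 1.5 N) at least 4 of 6 mm; start button up, other tools within 60 mm, bystanders within 30 mm of their starts (all of step 2 and angle between pin's own z axis and vertical below 0.35 rad and value of joint start below 0.002 m and distance of each of burnisher, spreader from where it was at the start of the episode below 0.06 m and distance of each of spool, can, mallet, die, pot, wax from where it was at the start of the episode below 0.03 m); the arm keeps its last pose, push and grip.
It fails at once if the big start button is pressed (over 3 of its 6 mm) (value of joint start above 0.003 m).
It fails at once if the recessed button is forced (over 40 N) (contact force between pin and reset above 40 N).
It fails at once if another hanging tool is taken or knocked off its hook (moved over 80 mm) (distance of any of burnisher, spreader from where it was at the start of the episode above 0.08 m).
It fails at once if a bystander is moved over 40 mm (distance of any of spool, can, mallet, die, pot, wax from where it was at the start of the episode above 0.04 m).
It also fails if it takes over 54 s, if anything falls off the work surface, if the arm or the gripper's body presses on something with over 40 N, if the wrist force passes 120 N, or if a joint passes its speed limit or range.

ROBOT

A 6-joint arm with a two-finger parallel gripper is mounted at the origin on the work surface. World frame = base frame: x ahead of the robot, y to its left, z up, the work surface at z = 0. Lengths are in m, angles in rad, forces in N, time in s.
With the tool pointing down it reaches from about 0.35 to 0.975 m from the base axis. Payload 4.9 kg.
Tool frame: the origin (TCP) lies at the very end of the fingers, on their centre line; the grasp point (between the pads) lies 19 mm behind it; x points along the fingers, y is the direction in which the jaws open and shut, and the axes are right-handed (so a half turn about x gives the same grasp; the last joint's range is limited). The gripper opens to 85 mm and grips with 20 to 120 N. Pads are 22 mm wide; open, the fingers measure 114 mm over their backs; the gripper's body (76 mm by 85 mm) begins 54 mm behind the grasp point. The pads swing forward as they close: fully open they stand 13 mm farther back than shut.
Start: joints at [-1.268, 0.053, 1.613, -0, 1.476, -0.119], TCP at [0.256, -0.57, 0.231] pointing down, gripper open.
Joint ranges: [-3.01, 3.01], [-1.01, 2.22], [0.06, 2.58], [-1.02, 4.17], [0.09, 2.62], [-3.14, 3.14]. Speed limits (rad/s): [2.57, 2.57, 3.14, 3.14, 3.14, 3.14].

INTERFACE

Orientations are given as a unit quaternion [w, x, y, z].
In Python, from plant import manip gives the robot as it stands.
- The arm moves only by the tool play_rows, never from a script. Its argument "plan" is a list of rows, each a list of 5 numbers: the shift along the tool's x, y, z in mm, then the turn about the tool's x in rad, then the closure, from -1 (fully open) to 1 (shut). A call has 1 to 8 rows; each row is the pose to reach, as a shift and turn from the pose commanded when the call began, along the tool's axes at that moment; what a row does not reach only later rows make up. A row lasts 1/8 s, in which the tool goes at most 62.5 mm and 10.7 degrees, less where a joint would pass 70% of its speed; a pose out of reach is approached as far as the arm can. A call with a gripper value outside its range is refused whole. The fingers move at their own pace and stop on an object; the grip force is fixed at half the most. Time passes only in rows, so rows that repeat a pose let the fingers close. It gives the time, the measured TCP pose, the force and the opening at its end, in the units of the state.
- manip.state(): the state, without advancing time (a new reading comes with each control period).
- manip.grab_frame(name): name is "scene" or "top" or "wrist"; returns a dict with "img" (384x512x3 uint8, red, green, blue), "range_z" (384x512 float32, m along the optical axis (not along the pixel's ray), 0 where there is no reading), "fx", "fy", "cx", "cy" (pixels), "origin" and "rotation" of the camera in the world. Camera axes: x right, y up, looking along -z (the intrinsics and any distortion apply to the point x, -y, -z); pixel columns grow to the right and rows downward; lengths in m; the calibration is good to about 2 mm. A picture is of the moment at which its call begins.
- manip.job_done(): hands the job in, once; it reports no verdict.
The state is a dict: "time": time; "joint_pos": joint angles; "joint_vel": joint speeds; "joint_efforts": joint torques, N m; "tool_pos": TCP position; "tool_rot": TCP orientation; "contact_force": force on the tool from outside, world axes, zero at the start; "ft_torque": the same for the moment, N m; "gripper_width": opening from 0.0 (shut) to 1.0 (fully open).
Only numpy, scipy, OpenCV 4.12 (cv2) and the standard library are available. Lean on these libraries where they do the work, as an engineer would, in place of code of your own. Each camera call takes 0.05 s, during which the arm holds its last target. There are 200 camera calls.

## Working session

There is one attempt and no reset: what is moved stays moved. The work goes in short steps, Python scripts to look and compute and a tool call to move; the robot and the scene stay as the last step left them, time stands still between calls to the robot, and variables do not carry over. Pictures are saved under pics/ and viewed, about 8 in all and at most 12, crops included, and the job is handed in when it is done.

Besides the shell and the picture viewer there is one more tool, called after "Emit:" as name([rows], argument=value, ...), one row to a line, values as JSON. play_rows: Moves the arm, as the interface text tells. Its arguments: {"type":"object","properties":{"plan":{"type":"array"}},"required":["plan"]}

```bash
ls; mkdir -p pics; cat > h.py <<'E'
import numpy as np, cv2
from plant import manip
def grab(n):
    f=manip.grab_frame(n)
    return f
def pts(f):
    h,w=f['range_z'].shape
    u,v=np.meshgrid(np.arange(w),np.arange(h)); z=f['range_z']
    p=np.stack([(u-f['cx'])/f['fx']*z,-(v-f['cy'])/f['fy']*z,-z],-1)
    return p@np.array(f['rotation']).T+np.array(f['origin'])
def save(im,n): cv2.imwrite('pics/'+n,cv2.cvtColor(im,cv2.COLOR_RGB2BGR))
E
python3 - <<'E'
from h import *
for n in ['scene','top']:
    f=grab(n); np.savez(n,**f); save(f['img'],n+'.png'); print(n,f['origin'],f['rotation'],f['fx'],f['cx'],f['cy'],[k for k in f])
print(manip.state())
E
```

```text
pics
scene [1.60528819 0.10539791 0.84889881] [0.58124374 0.31987499 0.34529083 0.66378457] 357.99730419230144 253.18845502072568 192.7099855952383 ['img', 'range_z', 'fx', 'fy', 'cx', 'cy', 'origin', 'rotation']
top [ 0.36447798 -0.00918562  1.11381978] [-0.69625281 -0.07401568  0.07217682  0.71031276] 360.15186617146134 258.76958212866725 192.37754843815813 ['img', 'range_z', 'fx', 'fy', 'cx', 'cy', 'origin', 'rotation']
{'time': 0.1, 'joint_pos': array([-1.26799971e+00,  5.32991663e-02,  1.61418169e+00, -1.51016026e-05,
        1.47603302e+00, -1.19028971e-01]), 'joint_vel': array([ 0.00076247, -0.0005393 , -0.00351078, -0.00021324, -0.00034726,
       -0.00032248]), 'joint_efforts': array([ 1.07827407e-04, -3.94903851e+01, -3.71362782e+01, -1.03080063e-04,
        3.93295442e-03,  1.71600163e-05]), 'tool_pos': array([ 0.25569633, -0.56966205,  0.23016588]), 'tool_rot': array([-0.14735914, -0.69136941, -0.14871094,  0.69150465]), 'contact_force': array([ 0.33309713, -0.5579738 , -0.89559198]), 'ft_torque': array([-0.04958398, -0.02173795, -0.03046024]), 'gripper_width': 1.0009198383568694}
```

View pics/scene.png

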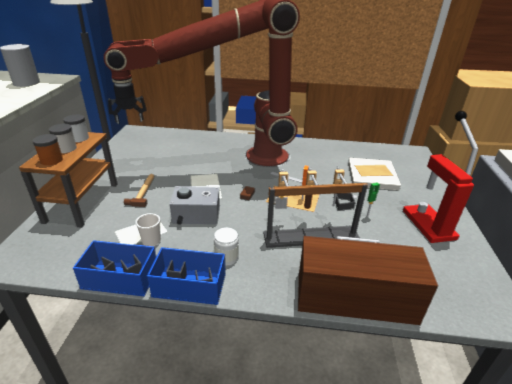

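View pics/top.png

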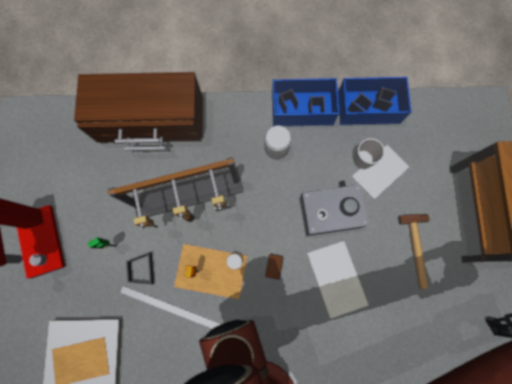

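The scene image shows the rack at about (315,215) and the grey box at (195,205). In the top image the hanging tools are at (140,221), (182,210) and (218,203), the aperture is at (322,214) and the start button at (349,206). I'll zoom in and compute positions next.

```bash
cat >> h.py <<'E'
from scipy.spatial.transform import Rotation as R
def Rm(q): return R.from_quat([q[1],q[2],q[3],q[0]]).as_matrix()
def pts(f):
    h,w=f['range_z'].shape
    u,v=np.meshgrid(np.arange(w),np.arange(h)); z=f['range_z']
    p=np.stack([(u-f['cx'])/f['fx']*z,-(v-f['cy'])/f['fy']*z,-z],-1)
    return p@Rm(f['rotation']).T+np.array(f['origin'])
def ray(f,u,v,z):
    d=Rm(f['rotation'])@np.array([(u-f['cx'])/f['fx'],-(v-f['cy'])/f['fy'],-1]); o=np.array(f['origin'])
    return o+d*(z-o[2])/d[2]
E
python3 - <<'E'
from h import *
s=dict(np.load('scene.npz')); t=dict(np.load('top.npz'))
a=cv2.resize(s['img'][160:250,255:390],(800,533),interpolation=cv2.INTER_CUBIC)
b=cv2.resize(t['img'][150:240,100:250],(800,480),interpolation=cv2.INTER_CUBIC)
m=np.vstack([cv2.resize(a,(450,300)),cv2.resize(b,(450,270))])
save(m,'zoom.png')
for n,u,v,z in [('t1',140,221,.15),('t2',182,210,.15),('t3',218,203,.15),('barL',112,191,.222),('barR',233,161,.222),('ap',322,214,.093),('st',349,206,.112)]:
    print(n,ray(t,u,v,z).round(3))
P=pts(t)
for u,v in [(140,221),(182,210),(182,213),(218,203),(112,191),(233,161),(322,214),(310,225),(349,206)]: print(u,v,P[v,u].round(3))
# hooks/handles: points with z between .13 and .24 in the rack area
print(Rm(manip.state()['tool_rot']))
E
```

```text
t1 [0.495 0.313 0.15 ]
t2 [0.523 0.2   0.15 ]
t3 [0.54  0.103 0.15 ]
barL [0.563 0.364 0.222]
barR [0.636 0.056 0.222]
ap [ 0.512 -0.188  0.093]
st [ 0.531 -0.262  0.112]
140 221 [0.485 0.288 0.224]
182 210 [0.511 0.184 0.223]
182 213 [0.509 0.192 0.185]
218 203 [0.528 0.095 0.215]
112 191 [0.562 0.362 0.226]
233 161 [0.636 0.056 0.223]
322 214 [ 0.517 -0.194  0.059]
310 225 [ 0.481 -0.152  0.093]
349 206 [ 0.53  -0.262  0.113]
[[-5.87240521e-04  4.09427458e-01 -9.12342486e-01]
 [ 1.82933544e-03 -9.12340677e-01 -4.09427823e-01]
 [-9.99998154e-01 -1.90941305e-03 -2.13216742e-04]]
```

View pics/zoom.png

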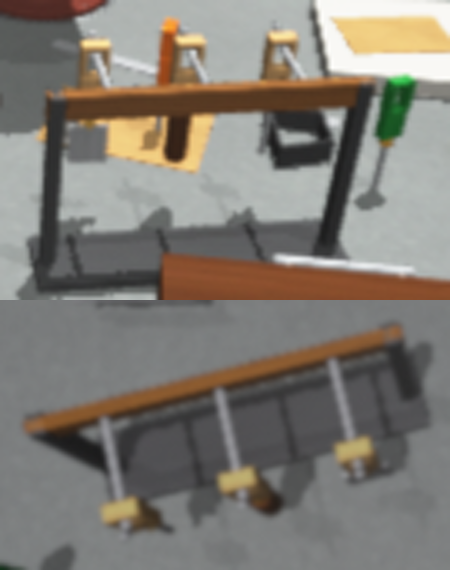

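From the zoom, the pin tool hangs on the hook at rack +y (world y≈0.29), the burnisher is in the middle and the spreader at y≈0.1. I'll hover over the panel on the way and take a close look there.

Emit:
play_rows([
  [-60,-30,-47,0.05,-1],
  [-100,-60,-94,0.1,-1],
  [-100,-90,-140,0.15,-1],
  [-100,-120,-187,0.19,-1],
  [-100,-150,-235,0.19,-1],
  [-100,-180,-282,0.19,-1],
  [-100,-210,-330,0.19,-1],
  [-100,-238,-374,0.19,-1],
])

```text
time: 1.1
tool_pos: [0.5003, -0.198, 0.3308]
tool_rot: [-0.082, -0.702, -0.082, 0.702]
contact_force: [1.3, -1.1, 0.6]
gripper_width: 1.003
```

```bash
python3 - <<'E'
from h import *
f=grab('wrist'); np.savez('w1',**f); save(f['img'],'w1.png'); s=manip.state()
print(s['time'],s['tool_pos'],Rm(s['tool_rot']).round(3),f['origin'],Rm(f['rotation']).round(2),f['fx'])
E
```

```text
1.15 [ 0.50262426 -0.19335401  0.33074142] [[ 0.002  0.235 -0.972]
 [ 0.005 -0.972 -0.235]
 [-1.    -0.004 -0.003]] [ 0.56599343 -0.18303239  0.47374665] [[ 0.23  0.94  0.26]
 [-0.97  0.22  0.06]
 [-0.   -0.26  0.96]] 267.95614892849727
```

View pics/w1.png

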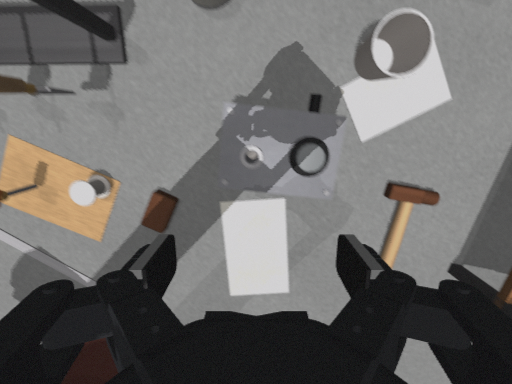

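In the wrist view the aperture collar is at (252,156) and the start button at (310,157). I'll compute the aperture centre from both views.

```bash
python3 - <<'E'
from h import *
w=dict(np.load('w1.npz'))
f=grab('wrist'); np.savez('w2',**f)
t=dict(np.load('top.npz'))
for n,f,(u,v),z0 in [('top',t,(322,214),12),('w2',f,(252,152),24)]:
    c=cv2.resize(f['img'][v-z0:v+z0,u-z0:u+z0],(450,450),interpolation=cv2.INTER_CUBIC); save(c,'c_'+n+'.png')
    print(n,ray(f,u,v,.093).round(4), 450/(2*z0))
print(ray(w,252,156,.093),ray(w,310,157,.112))
save(np.hstack([cv2.imread('pics/c_'+n+'.png')[...,::-1] for n in ('top','w2')])[:, :, :],'ap.png') if 0 else cv2.imwrite('pics/ap.png',cv2.resize(np.hstack([cv2.imread('pics/c_'+n+'.png') for n in ('top','w2')]),(800,400)))
E
```

```text
top [ 0.5122 -0.1881  0.093 ] 18.75
w2 [ 0.5259 -0.1817  0.093 ] 9.375
[ 0.51759907 -0.18875132  0.093     ] [ 0.5366696  -0.26492117  0.112     ]
```

View pics/ap.png

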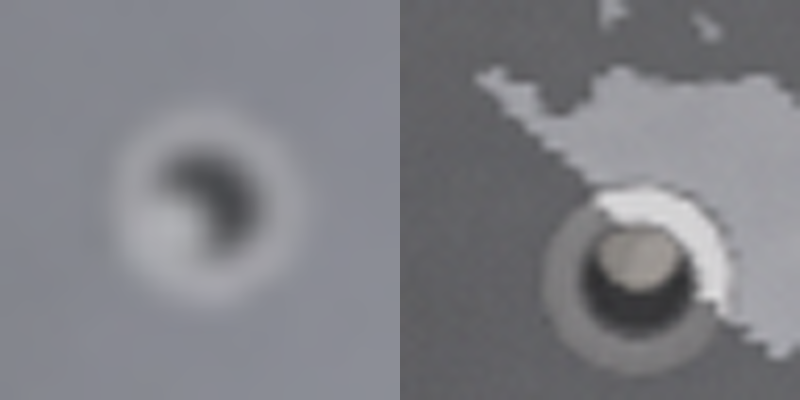

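Left (top camera): collar centred at about (321.9,213.7). Right (wrist): collar centred at about (255.9,161.0), with the well clear and the button visible inside.

```bash
python3 - <<'E'
from h import *
t=dict(np.load('top.npz'));f=dict(np.load('w2.npz'))
print(ray(t,321.9,213.7,.093),ray(f,255.9,161.0,.093))
s=manip.state(); M=Rm(s['tool_rot']); print(s['tool_pos'],M.round(4))
# rack bar from top: mask by height .2-.24 & brown
P=pts(t);im=t['img'].astype(int)
m=(P[...,2]>.205)&(P[...,2]<.24)&(im[...,0]-im[...,2]>40)&(P[...,0]<.68)&(P[...,0]>.4)
q=P[m]; 
d=cv2.fitLine(q[q[:,0]>.54][:,:2].astype(np.float32),cv2.DIST_HUBER,0,.001,.001).ravel();print('bar',d,len(q))
h=q[(q[:,0]<.53)]; print([ (h[abs(h[:,1]-y)<.04].mean(0).round(4), (abs(h[:,1]-y)<.04).sum()) for y in (.287,.19,.095)])
for tgt in [[.489,.287,.31]]: print('d',(M.T@(np.array(tgt)-s['tool_pos'])*1000).round(1))
E
```

```text
[ 0.51303754 -0.18783265  0.093     ] [ 0.51479089 -0.19002675  0.093     ]
[ 0.50120945 -0.19607305  0.33068865] [[-2.000e-04  2.358e-01 -9.718e-01]
 [ 1.800e-03 -9.718e-01 -2.358e-01]
 [-1.000e+00 -1.800e-03 -2.000e-04]]
bar [ 0.04317784 -0.9990674   0.60205066 -0.05705183] 1428
[(array([0.488 , 0.2885, 0.2223]), np.int64(85)), (array([0.5116, 0.1921, 0.2224]), np.int64(85)), (array([0.5282, 0.1006, 0.2218]), np.int64(15))]
d [  21.6 -472.3 -102. ]
```

Emit:
play_rows([
  [0,-59,-13,0,-1],
  [0,-118,-25,0,-1],
  [0,-177,-38,0,-1],
  [0,-236,-51,0,-1],
  [0,-295,-64,0,-1],
  [0,-354,-77,0,-1],
  [0,-413,-89,0,-1],
  [10,-472,-102,0,-1],
])

```text
time: 2.2
tool_pos: [0.4908, 0.2841, 0.322]
tool_rot: [0.082, 0.703, 0.081, -0.702]
contact_force: [0.0, -0.4, 0.7]
gripper_width: 0.998
```

Emit:
play_rows([
  [0,0,0,0,-1],
  [0,0,0,0,-1],
])

```text
time: 2.45
tool_pos: [0.4906, 0.2821, 0.3208]
tool_rot: [-0.082, -0.702, -0.081, 0.703]
contact_force: [0.8, -0.7, 0.4]
gripper_width: 0.996
```

```bash
python3 - <<'E'
from h import *
f=grab('wrist'); np.savez('w3',**f); save(f['img'],'w3.png'); s=manip.state();M=Rm(s['tool_rot'])
print(s['time'],s['tool_pos'],M.round(3),f['origin'])
d=M.T@(np.array(f['origin'])-s['tool_pos']);print(d)
E
```

```text
2.5 [0.49083075 0.28169406 0.32124566] [[-0.     0.228 -0.974]
 [-0.001 -0.974 -0.228]
 [-1.     0.001  0.   ]] [0.55636714 0.29726359 0.46367658]
[-1.42444043e-01 -9.52067275e-05 -6.73326388e-02]
```

View pics/w3.png

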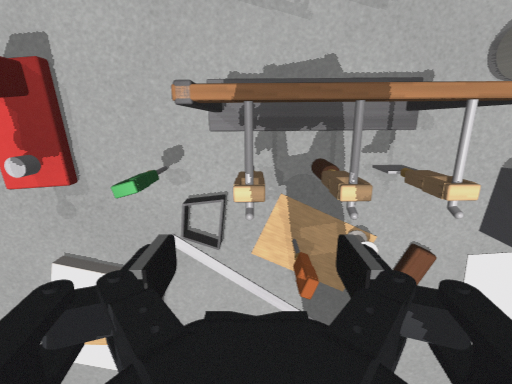

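The wrist view shows the pin tool's handle at (250,184) with its hook running horizontally behind it. The burnisher is at (350,187) and the spreader at (450,188). The jaws are square to the bar. I'll measure the handle top from depth.

```bash
python3 - <<'E'
from h import *
f=dict(np.load('w3.npz')); P=pts(f); im=f['img'].astype(int)
sub=np.zeros(P.shape[:2],bool); sub[160:215,225:275]=1
m=sub&(P[...,2]>.2)&(im[...,0]-im[...,2]>45)
q=P[m]; print(len(q),np.percentile(q,[2,50,98],axis=0).round(4))
for r in range(166,212,3): print(r,P[r,250].round(3),im[r,250],im[r,240])
ys,xs=np.where(m); print(xs.min(),xs.max(),ys.min(),ys.max())
s=manip.state();M=Rm(s['tool_rot']);print(s['tool_pos'])
mt=m&(P[...,2]>.218); c=P[mt].mean(0); print(mt.sum(),c,np.ptp(P[mt]@M[:,1]),np.ptp(P[mt]@M[:,2]))
e=P[mt]@M; print((e.min(0)+e.max(0))/2 - s['tool_pos']@M)
E
```

```text
512 [[0.4823 0.2746 0.2212]
 [0.4913 0.2888 0.2231]
 [0.5002 0.3029 0.2246]]
166 [0.515 0.293 0.214] [131 130 131] [162 163 162]
169 [0.512 0.292 0.214] [132 131 132] [166 168 166]
172 [0.51  0.292 0.215] [132 131 132] [96 82 66]
175 [0.507 0.291 0.214] [132 131 132] [91 76 59]
178 [0.504 0.29  0.216] [174 173 174] [91 74 56]
181 [0.501 0.29  0.214] [172 170 173] [83 69 52]
184 [0.498 0.289 0.215] [122 117 115] [80 64 50]
187 [0.498 0.289 0.224] [189 154 115] [223 186 140]
190 [0.494 0.288 0.223] [177 146 109] [228 220 165]
193 [0.492 0.287 0.224] [230 223 170] [230 223 169]
196 [0.489 0.287 0.224] [212 186 139] [228 217 163]
199 [0.486 0.286 0.222] [228 208 156] [228 208 155]
202 [0.481 0.285 0.215] [159 155 154] [135 131 126]
205 [0.478 0.284 0.214] [203 201 204] [160 163 161]
208 [0.476 0.284 0.218] [113 112 113] [162 163 162]
211 [0.474 0.283 0.221] [107 106 108] [166 167 166]
233 264 183 201
[0.49083075 0.28169406 0.32124566]
505 [0.4915634  0.28868862 0.22500996] 0.029108885850155614 0.073361941713592
[-0.02078871 -0.00682752 -0.03065167]
```

Emit:
play_rows([
  [0,-6.7,-2.2,0,-1],
  [40,-6.7,-2.2,0,-1],
  [80,-6.7,-2.2,0,-1],
  [110,-6.7,-2.2,0,-1],
  [135,-6.7,-2.2,0,-1],
  [152,-6.7,-2.2,0,-1],
  [152,-6.7,-2.2,0,-1],
  [152,-6.7,-2.2,0,-1],
])

```text
time: 3.5
tool_pos: [0.4919, 0.29, 0.1707]
tool_rot: [0.081, 0.703, 0.082, -0.702]
contact_force: [-0.1, 0.7, -0.3]
gripper_width: 1.002
```

Emit:
play_rows([
  [0,0,0,0,1],
  [0,0,0,0,1],
  [0,0,0,0,1],
  [0,0,0,0,1],
  [0,0,0,0,1],
  [0,0,0,0,1],
  [0,0,0,0,1],
  [0,0,0,0,1],
])

```text
time: 4.5
tool_pos: [0.4914, 0.29, 0.1698]
tool_rot: [0.082, 0.703, 0.082, -0.702]
contact_force: [0.1, 0.8, 4.5]
gripper_width: 0.345
```

Gripped: the opening is about 29 mm. Now lift 15 mm and draw out.

Emit:
play_rows([
  [-8,0,0,0,1],
  [-15,0,0,0,1],
  [-15,0,0,0,1],
  [-15,0,0,0,1],
])

```text
time: 5.0
tool_pos: [0.4909, 0.2898, 0.184]
tool_rot: [-0.082, -0.702, -0.082, 0.703]
contact_force: [0.4, 0.7, -1.3]
gripper_width: 0.347
```

Emit:
play_rows([
  [0,0,10,0,1],
  [0,0,25,0,1],
  [0,0,40,0,1],
  [0,0,55,0,1],
  [0,0,65,0,1],
  [0,0,70,0,1],
  [0,0,70,0,1],
])

```text
time: 5.88
tool_pos: [0.4229, 0.2738, 0.1845]
tool_rot: [0.082, 0.703, 0.082, -0.702]
contact_force: [0.2, -0.5, -1.6]
gripper_width: 0.341
```

Emit:
play_rows([
  [-40,0,0,0,1],
  [-80,0,0,0,1],
  [-120,0,0,0,1],
  [-150,0,0,0,1],
  [-150,50,2,0,1],
  [-150,100,4,0,1],
  [-150,150,6,0,1],
  [-150,200,8,0,1],
])

```text
time: 6.88
tool_pos: [0.4616, 0.0757, 0.3345]
tool_rot: [0.082, 0.703, 0.082, -0.702]
contact_force: [0.5, 0.7, -1.7]
gripper_width: 0.343
```

Emit:
play_rows([
  [0,50,2,0,1],
  [0,100,4,0,1],
  [0,150,6,0,1],
  [0,200,8,0,1],
  [0,240,9,0,1],
  [0,271,10,0,1],
  [0,271,10,0,1],
  [0,271,10,0,1],
])

```text
time: 7.88
tool_pos: [0.5137, -0.1885, 0.3342]
tool_rot: [-0.082, -0.702, -0.082, 0.702]
contact_force: [0.3, 0.5, -1.1]
gripper_width: 0.34
```

```bash
python3 - <<'E'
from h import *
f=grab('wrist'); np.savez('w4',**f); t=grab('top'); np.savez('t4',**t); sc=grab('scene'); np.savez('s4',**sc); s=manip.state();M=Rm(s['tool_rot'])
print(s['time'],s['tool_pos'],M.round(4),s['contact_force'])
o=f['origin']
def proj(f,p):
    c=Rm(f['rotation']).T@(np.array(p)-f['origin']); return f['cx']-f['fx']*c[0]/c[2], f['cy']+f['fy']*c[1]/c[2]
for n,g in (('w',f),('t',t),('s',sc)): print(n,proj(g,[.514,-.189,.093]),proj(g,[*s['tool_pos'][:2],.22]))
u,v=map(int,proj(sc,[*s['tool_pos'][:2],.25]))
c=cv2.resize(sc['img'][v-60:v+80,u-50:u+50],(400,560),interpolation=cv2.INTER_CUBIC);print(u,v)
w=cv2.resize(f['img'][80:384,150:362],(390,560))
save(np.hstack([c,w]),'hold.png')
E
```

```text
8.025 [ 0.51371981 -0.18784309  0.33450408] [[ 3.00e-04  2.31e-01 -9.73e-01]
 [ 0.00e+00 -9.73e-01 -2.31e-01]
 [-1.00e+00  1.00e-04 -3.00e-04]] [ 0.72867352  0.55779901 -1.19388693]
w (np.float64(255.99228843068732), np.float64(168.78215287079786)) (np.float64(254.793649570743), np.float64(190.963622207968))
t (np.float64(322.2895694012157), np.float64(213.35834058064117)) (np.float64(330.32138149040304), np.float64(205.97052572636267))
s (np.float64(205.59698385169003), np.float64(193.052318316598)) (np.float64(204.1258015303732), np.float64(163.50329271736373))
203 156
```

View pics/hold.png

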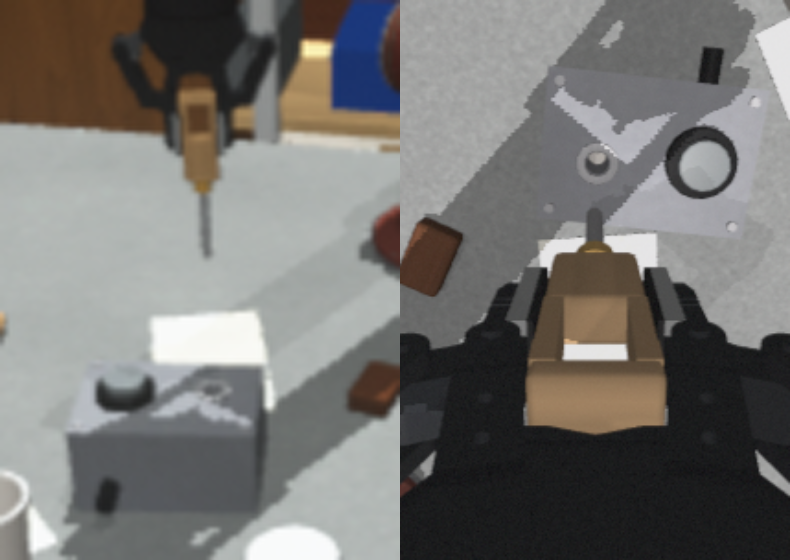

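Tip visible and pointed correctly: wrist pixel about (255.5,196), scene pixel about (204.7,159.7). The collar is at wrist (257,168.5), where predicted. I'll triangulate the tip.

```bash
python3 - <<'E'
from h import *
f=dict(np.load('w4.npz')); sc=dict(np.load('s4.npz'))
def rd(f,u,v):
    d=Rm(f['rotation'])@np.array([(u-f['cx'])/f['fx'],-(v-f['cy'])/f['fy'],-1]); return f['origin'],d/np.linalg.norm(d)
for vw in (194,196):
    (a,d),(b,e)=rd(f,255.3,vw),rd(sc,204.5,159.5)
    x=np.linalg.lstsq(np.c_[d,-e],b-a,rcond=None)[0]; p,q=a+d*x[0],b+e*x[1]
    print(p,q,np.linalg.norm(p-q))
P=pts(f)
for v in range(190,222,3): print(v,P[v,253:259].round(4)[[0,2,4]].tolist())
print(ray(f,257,168.4,.093), ray(f,255.5,195,.235))
# handle sides for tilt: wood pixels in wrist
E
```

```text
[ 0.51528984 -0.18803312  0.23683245] [ 0.51456317 -0.18537974  0.23686686] 0.002751300966044222
[ 0.51306969 -0.18855138  0.2355969 ] [ 0.51236132 -0.18596674  0.23563135] 0.0026801752345275358
190 [[0.4815, -0.1921, 0.0907], [0.4816, -0.1951, 0.0884], [0.4827, -0.1979, 0.0899]]
193 [[0.5159, -0.1857, 0.2375], [0.5168, -0.1874, 0.2393], [0.5168, -0.1893, 0.2375]]
196 [[0.5161, -0.1858, 0.2482], [0.517, -0.1874, 0.2501], [0.5163, -0.1894, 0.2462]]
199 [[0.5161, -0.1859, 0.2577], [0.5168, -0.1875, 0.2589], [0.5166, -0.1893, 0.2568]]
202 [[0.516, -0.186, 0.266], [0.517, -0.1875, 0.2681], [0.5169, -0.1892, 0.2664]]
205 [[0.516, -0.1861, 0.2742], [0.5169, -0.1875, 0.2757], [0.5166, -0.1892, 0.2737]]
208 [[0.5159, -0.1862, 0.2814], [0.5167, -0.1876, 0.2827], [0.5166, -0.1892, 0.2814]]
211 [[0.5199, -0.1855, 0.3003], [0.5208, -0.1867, 0.3019], [0.521, -0.1881, 0.3015]]
214 [[0.5201, -0.1855, 0.307], [0.5205, -0.1868, 0.3072], [0.5208, -0.1881, 0.3073]]
217 [[0.5204, -0.1855, 0.3135], [0.5207, -0.1868, 0.3137], [0.5211, -0.188, 0.3138]]
220 [[0.5203, -0.1856, 0.3187], [0.5209, -0.1867, 0.3195], [0.5208, -0.1881, 0.3184]]
[ 0.51487934 -0.19029257  0.093     ] [ 0.51389707 -0.1885482   0.235     ]
```

The pin is vertical and its tip is about 2 mm off the aperture axis. Correct that and descend to just inside the mouth.

Emit:
play_rows([
  [0,2.2,-0.5,0,1],
  [45,2.2,-0.5,0,1],
  [85,2.2,-0.5,0,1],
  [110,2.2,-0.5,0,1],
  [125,2.2,-0.5,0,1],
  [132,2.2,-0.5,0,1],
  [132,2.2,-0.5,0,1],
  [132,2.2,-0.5,0,1],
])

```text
time: 9.02
tool_pos: [0.5153, -0.1911, 0.2038]
tool_rot: [0.082, 0.703, 0.081, -0.702]
contact_force: [-0.1, 0.5, -0.4]
gripper_width: 0.343
```

```bash
python3 - <<'E'
from h import *
f=grab('wrist'); s=manip.state()
print(s['time'],s['tool_pos'],s['contact_force'])
c=cv2.resize(f['img'][130:230,205:305],(560,560),interpolation=cv2.INTER_CUBIC); save(c,'near.png')
E
```

```text
9.075 [ 0.51530995 -0.19109229  0.20372324] [-0.15181068 -1.08533337 -1.06654436]
```

View pics/near.png

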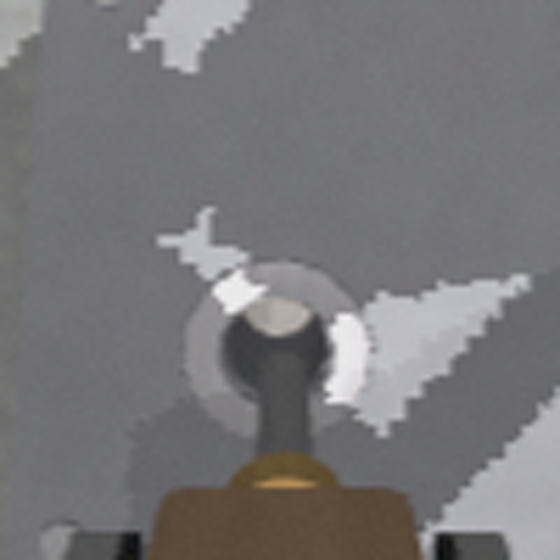

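The pin is over the hole: collar centre at (277,350), pin axis at x≈283, about 1 mm off. Lower it to just above the button.

Emit:
play_rows([
  [10,0,0,0,1],
  [20,0,0,0,1],
  [30,0,0,0,1],
  [40,0,0,0,1],
  [48,0,0,0,1],
  [48,0,0,0,1],
  [48,0,0,0,1],
])

```text
time: 9.95
tool_pos: [0.5149, -0.1909, 0.1546]
tool_rot: [0.082, 0.703, 0.082, -0.702]
contact_force: [-0.0, -0.7, -0.4]
gripper_width: 0.342
```

Emit:
play_rows([
  [2,0,0,0,1],
  [4,0,0,0,1],
  [6,0,0,0,1],
  [8,0,0,0,1],
  [8,0,0,0,1],
  [8,0,0,0,1],
])

```text
time: 10.7
tool_pos: [0.5149, -0.1908, 0.1467]
tool_rot: [0.082, 0.703, 0.082, -0.702]
contact_force: [-1.1, 0.2, 2.5]
gripper_width: 0.343
```

In contact with the button at about 3 N. Continue gently.

Emit:
play_rows([
  [1,0,0,0,1],
  [2,0,0,0,1],
  [2,0,0,0,1],
  [2,0,0,0,1],
])

```text
time: 11.2
tool_pos: [0.5148, -0.1908, 0.1445]
tool_rot: [0.082, 0.703, 0.082, -0.702]
contact_force: [-0.5, 1.1, 3.5]
gripper_width: 0.342
```

Emit:
play_rows([
  [1,0,0,0,1],
  [1.5,0,0,0,1],
  [1.5,0,0,0,1],
  [1.5,0,0,0,1],
])

```text
time: 11.7
tool_pos: [0.515, -0.1909, 0.1438]
tool_rot: [0.082, 0.703, 0.082, -0.702]
contact_force: [-1.6, 0.6, 7.5]
gripper_width: 0.342
```

Emit:
play_rows([
  [0.5,0,0,0,1],
  [1,0,0,0,1],
  [1,0,0,0,1],
  [1,0,0,0,1],
])

```text
time: 12.2
tool_pos: [0.5152, -0.1909, 0.1437]
tool_rot: [0.082, 0.703, 0.082, -0.702]
contact_force: [-2.0, 1.9, 11.1]
gripper_width: 0.342
```

The TCP has stopped at the end of travel and the force is rising (about 12 N), so the button is fully down. Hold, check and hand in.

Emit:
play_rows([
  [0,0,0,0,1],
  [0,0,0,0,1],
  [0,0,0,0,1],
  [0,0,0,0,1],
  [0,0,0,0,1],
  [0,0,0,0,1],
])

```text
time: 12.95
tool_pos: [0.5152, -0.1909, 0.1437]
tool_rot: [0.082, 0.703, 0.082, -0.702]
contact_force: [-1.8, 1.3, 10.4]
gripper_width: 0.347
```

```bash
python3 - <<'E'
from h import *
s=manip.state(); print(s['time'],s['tool_pos'],s['contact_force'],s['gripper_width'])
f=grab('wrist'); sc=grab('scene')
save(np.hstack([cv2.resize(f['img'],(400,300)),cv2.resize(sc['img'],(400,300))]),'end.png')
E
```

```text
12.95 [ 0.51518212 -0.19090495  0.14371848] [-1.82078004  1.32861053 10.38259449] 0.34684206004787543
```

View pics/end.png

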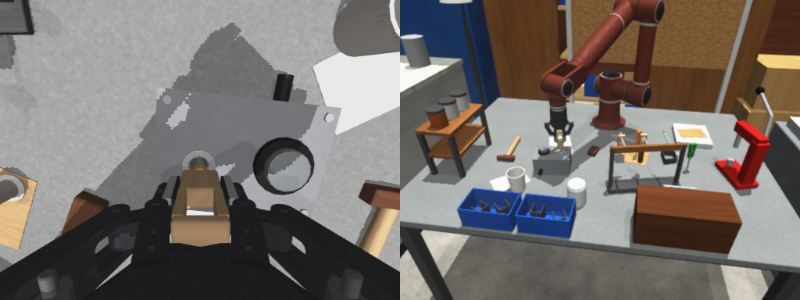

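The pin is seated in the collar, at (200,160) on the left. The start button is clear of the fingers, and the other two tools are still hanging at the right.

```bash
python3 -c "
from plant import manip
print(manip.job_done())"
```

```text
the job is handed in; nothing more can be done
None
```

I lifted the pin tool off its hook, put its tip through the collar and pushed the recessed button down to its stop. I handed the job in at about 13 s, still gripping the tool and holding the button down. No verdict was reported.

**Button:** the arm stopped descending while the force kept rising, to a steady 10–11 N against the 40 N limit. That puts the tip at about z = 0.045 m, and fully down is 0.044 m. I judged the button's travel from this, since it can't be read directly.

**Grip and fit:** the opening held steady at about 29 mm, with no sign of slip. Before it went in, the pin was upright. The tip was within about 1–2 mm of the aperture axis, and the top and wrist cameras disagreed by about 3 mm on where that axis is. Sideways force at the end was about 2 N, so the pin may be touching the side of the well lightly.

**Everything else:** in the last pictures the start button was clear and the other two tools were still hanging. The loose objects looked unmoved, though I did not measure them again.

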